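# Pack the switch modules into the parts case

### The arm

A 6-joint arm with a two-finger parallel gripper is mounted at the origin on the work surface. World frame = base frame: x ahead of the robot, y to its left, z up, the work surface at z = 0. Lengths are in mm, angles in rad, forces in N, time in s.
With the tool pointing down it reaches from about 350 to 875 mm from the base axis. Payload 4.2 kg.
Tool frame: the origin (TCP) lies at the very end of the fingers, on their centre line; the grasp point (between the pads) lies 19 mm behind it; z points along the fingers, y is the line along which they close (so a half turn about z gives the same grasp; the last joint's range is limited). The gripper opens to 85 mm and grips with 20 to 120 N. Pads are 22 mm wide; open, the fingers measure 114 mm over their backs; the gripper's body (76 mm by 85 mm) begins 54 mm behind the grasp point. The pads swing forward as they close: fully open they stand 13 mm farther back than shut.
Start: joints at [1.557, 0.385, 0.008, 0, -1.194, -0.259], TCP at [168.361, 601.875, 231.312] pointing down, gripper open.
Joint ranges: [-3.14, 3.14], [-1.21, 2.06], [-1.07, 1.41], [-3.16, 2.05], [-2.99, -0.16], [-3.1, 3.1]. Speed limits (rad/s): [2.79, 2.79, 3.14, 3.14, 3.14, 3.14].

### API

Orientations are given as a unit quaternion [x, y, z, w].
In Python, from bench import arm gives the robot as it stands.
- The arm moves only by the tool servo_tool, never from a script. Its argument "rows" is a list that holds one entry, the list of rows, each a list of 7 numbers: the finger opening in mm, from 0 to 85.4, then the shift along the tool's x, y, z in mm, then the turn, a rotation vector about the tool's x, y, z in rad. A call has 1 to 10 rows; each row is the pose to reach, as a shift and turn from the pose commanded when the call began, along the tool's axes at that moment; what a row does not reach only later rows make up. A row lasts 1/8 s, in which the tool goes at most 62.5 mm and 10.7 degrees, less where a joint would pass 70% of its speed; a pose out of reach is approached as far as the arm can. A call with a gripper value outside its range is refused whole. The fingers move at their own pace and stop on an object; the grip force is fixed at half the most. Time passes only in rows, so rows that repeat a pose let the fingers close. It gives the time, the measured TCP pose, the force, the opening and the grip force at its end, in the units of the state.
- arm.read_state(): the state, without advancing time (a new reading comes with each control period).
- arm.get_image(name): name is "side" or "top" or "wrist"; returns the picture (420x560x3 uint8, red, green, blue); there is no depth.
- arm.camera_params(name): a dict with "intrinsics" (3x3 intrinsics, pixels), "R" (3x3) and "t" (3): a world point X has camera coordinates R X + t. Camera axes: x right, y down, z forward; pixel columns grow to the right and rows downward; lengths in mm; the calibration is good to about 2 mm. The wrist camera is an equidistant fisheye: a pixel r from the principal point sees the ray r / f radians off the axis. A picture is of the moment at which its call begins: read the wrist's pose just before it. camera_params takes no time and is no camera call; for the wrist camera it gives the pose at the moment of the call.
- arm.job_done(): hands the job in; it is judged then, once.
The state is a dict: "clock": time; "joints": joint angles; "joint_vel": joint speeds; "joint_efforts": joint torques, N m; "position": TCP position; "ee_rot": TCP orientation; "contact_force": force on the tool from outside, world axes, zero at the start; "wrist_torque": the same for the moment, N m; "gripper_width": finger opening in mm; "grasp_force": force on a finger pad.
Only numpy, scipy, OpenCV 4.12 (cv2) and the standard library are available. Lean on these libraries where they do the work, as an engineer would, in place of code of your own. Each camera call takes 0.05 s, during which the arm holds its last target. There are 200 camera calls.

### The job

Clear the spanner off the lid of the black parts case and lay it in the blue tray, then lift the lid open until it rests on its stop. Pack every trigger switch module that is on the bench into the case, flat on the foam and the right way up, handling them gently: their thin shells crack if squeezed harder than about 40 N, and they must be set down, never dropped. Finally close the lid fully, without disturbing the oil bottle, the tape roll or the grease jar.

Things in the scene. Friction and masses are not known exactly. Their poses are not given: they have to be found in the camera images.
- case: black open-topped parts case, fixed to the bench, 345 (its x) x 180 (its y) x 55 mm high, walls 6 mm, grey foam floor inside 12 mm above the bench; the inside measures 333 x 168 mm. Origin: centre of its underside; z up. The lid is hinged along the top of its +y wall
- lid (a joint): the lid's angle, rad: 0 shut, 1.8 open against its stop (leaning 13 degrees past upright). A flat plate 8 mm thick that covers the whole case top, its top 63 mm above the bench when shut; 280 g with its pull. A damper slows it; below about 1.5 it sinks shut by itself, past about 1.65 it sinks open onto the stop. It turns about the line along the case's x through point case_hinge; its free edge is at the case's -y side
- case_hinge (a point): middle of the lid's hinge line: in the case frame at y +90, z 55 mm
- lid_grip (a point): a point to grip on the lid's pull, an upright aluminium fin 14 mm thick (along the case's x), 30 mm long (along y when shut) and 40 mm high, that stands on the lid near its free edge; the point lies 25 mm above the lid's top and 15 mm below the fin's top, 155 mm from the hinge line along the lid. z is the lid's outward normal. Pinched across its thickness, the fin can pivot between the pads, so that the gripper may keep pointing down all the way
- spanner: steel double-ended spanner, 178 mm long (its x), 12 mm thick; shank 18 mm wide, ends 30 to 32 mm wide; 160 g. Origin: middle of its underside. At the start it lies on the shut lid roughly along the case's x
- tray: blue open tray, fixed, 240 (its x) x 110 (its y) x 40 mm high, walls and floor 4 mm. Origin: centre of its underside
- switch1: trigger switch module: grey plastic block 62 x 34 x 36 mm high (along its x, y, z) with a black trigger nub 20 mm wide reaching 46 mm from the origin along its +x, thin brass blades reaching 44 mm along -x, 140 g; origin: centre of the block's underside, z up. May be absent. Its thin shell cracks when the fingers' total force on it (both pads together) passes 90 N: grip at about 20 to 30 N a pad (some 25 N is plenty). Lies loose on the bench at the start
- switch2: trigger switch module: grey plastic block 62 x 34 x 36 mm high (along its x, y, z) with a black trigger nub 20 mm wide reaching 46 mm from the origin along its +x, thin brass blades reaching 44 mm along -x, 140 g; origin: centre of the block's underside, z up. May be absent. Its thin shell cracks when the fingers' total force on it (both pads together) passes 90 N: grip at about 20 to 30 N a pad (some 25 N is plenty). Lies loose on the bench at the start
- switch3: trigger switch module: grey plastic block 62 x 34 x 36 mm high (along its x, y, z) with a black trigger nub 20 mm wide reaching 46 mm from the origin along its +x, thin brass blades reaching 44 mm along -x, 140 g; origin: centre of the block's underside, z up. May be absent. Its thin shell cracks when the fingers' total force on it (both pads together) passes 90 N: grip at about 20 to 30 N a pad (some 25 N is plenty). Lies loose on the bench at the start
- switch4: trigger switch module: grey plastic block 62 x 34 x 36 mm high (along its x, y, z) with a black trigger nub 20 mm wide reaching 46 mm from the origin along its +x, thin brass blades reaching 44 mm along -x, 140 g; origin: centre of the block's underside, z up. May be absent. Its thin shell cracks when the fingers' total force on it (both pads together) passes 90 N: grip at about 20 to 30 N a pad (some 25 N is plenty). Lies loose on the bench at the start
- switch5: trigger switch module: grey plastic block 62 x 34 x 36 mm high (along its x, y, z) with a black trigger nub 20 mm wide reaching 46 mm from the origin along its +x, thin brass blades reaching 44 mm along -x, 140 g; origin: centre of the block's underside, z up. May be absent. Its thin shell cracks when the fingers' total force on it (both pads together) passes 90 N: grip at about 20 to 30 N a pad (some 25 N is plenty). Lies loose on the bench at the start
- oilcan: bystander: white plastic oil bottle standing upright, 60 mm across, 120 mm high; origin: centre of its underside
- tape: bystander: roll of tape lying flat, 90 mm across, 22 mm high; origin: centre of its underside
- grease: bystander: white grease jar, 72 mm across, 100 mm high; origin: centre of its underside

How it is judged:
By the outcome, as a careful person would: the job done as asked, in the order asked, and still so for the second after the job is handed in, with the robot touching nothing.
Of switch1, switch2, switch3, switch4, switch5 only 3 to 4 are there at a start; the rules pass over those that are not, and their reading is None.
At some moment in a run one of switch1, switch2, switch3, switch4, switch5 may be knocked a few centimetres aside while the robot is not near it.
It also fails if it takes over 208 s, if anything falls off the work surface, if the arm or the gripper's body presses on something with over 40 N, if the wrist force passes 120 N, or if a joint passes its speed limit or range.

## Working session

There is one attempt and no reset: what is moved stays moved. The work goes in short steps, Python scripts to look and compute and a tool call to move; the robot and the scene stay as the last step left them, time stands still between calls to the robot, and variables do not carry over. Pictures are saved under pics/ and viewed, at most 14 in all, crops included, and the job is handed in when it is done.

Besides the shell and the picture viewer there is one more tool, called after "Emit:" as name(argument=value, ...) on one line, values as JSON. servo_tool: Moves the arm, as the interface text tells. Its arguments: {"type":"object","properties":{"rows":{"type":"array"}},"required":["rows"]}

```bash
ls; mkdir -p pics; python3 - <<'E'
from bench import arm
import cv2,numpy as np
s=arm.read_state();print(s)
for n in("top","side"):
    im=arm.get_image(n);cv2.imwrite(f"pics/{n}0.png",im[:,:,::-1]);p=arm.camera_params(n);print(n,p)
p=arm.camera_params("wrist");print(p)
E
```

```text
pics
{'clock': 0.0, 'joints': array([ 1.55659097e+00,  3.85573464e-01,  6.58987396e-03, -5.14461983e-04,
       -1.19398372e+00, -2.58615123e-01]), 'joint_vel': array([ 0.00084775,  0.00020709, -0.00093182,  0.00252528, -0.0004426 ,
        0.00120331]), 'joint_efforts': array([ 2.85699789e-04, -3.92285550e+01,  1.88405997e+01,  4.18602437e+00,
       -4.60305746e-03, -2.30808375e-06]), 'position': array([168.21618511, 601.31759419, 230.19500955]), 'ee_rot': array([ 9.90697018e-01, -1.36081530e-01, -1.04975670e-04,  1.10654233e-03]), 'contact_force': array([ 0.9123386 , -1.11814747, -0.72602875]), 'wrist_torque': array([-0.05038178, -0.01832912, -0.05471562]), 'grasp_force': 0.0, 'gripper_width': 85.27458778999095}
top {'intrinsics': array([[469.78521603,   0.        , 289.93429943],
       [  0.        , 469.78521603, 209.54997206],
       [  0.        ,   0.        ,   1.        ]]), 'R': array([[ 0.01038699, -0.9997782 , -0.01832109],
       [-0.99014617, -0.00772461, -0.1398245 ],
       [ 0.13965197,  0.01959291, -0.99000679]]), 't': array([  21.11665498,  575.85027951, 1464.8020288 ])}
side {'intrinsics': array([[460.39380136,   0.        , 288.61743937],
       [  0.        , 460.39380136, 209.48729886],
       [  0.        ,   0.        ,   1.        ]]), 'R': array([[ 0.90246057, -0.43052708,  0.01453806],
       [-0.29866064, -0.64965283, -0.69910873],
       [ 0.31042993,  0.62657612, -0.71486756]]), 't': array([-497.97031152,  232.8258077 , 1161.03382142])}
{'intrinsics': array([[325.1922621 ,   0.        , 278.04553748],
       [  0.        , 325.1922621 , 209.78433855],
       [  0.        ,   0.        ,   1.        ]]), 'R': array([[-0.26955552, -0.96298267,  0.00204782],
       [-0.91663058,  0.25723144,  0.30597447],
       [-0.29517488,  0.08060001, -0.95203751]]), 't': array([624.74932236, -38.77093497, 379.23072742])}
```

View pics/top0.png

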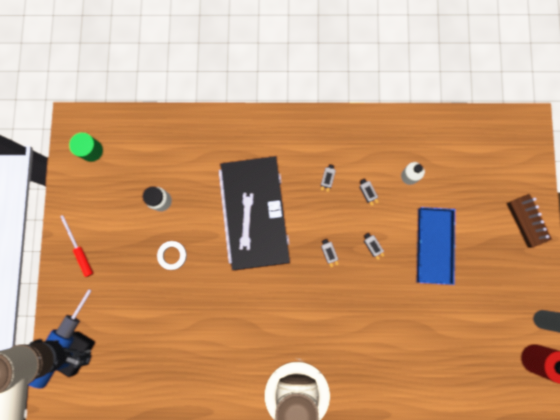

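View pics/side0.png

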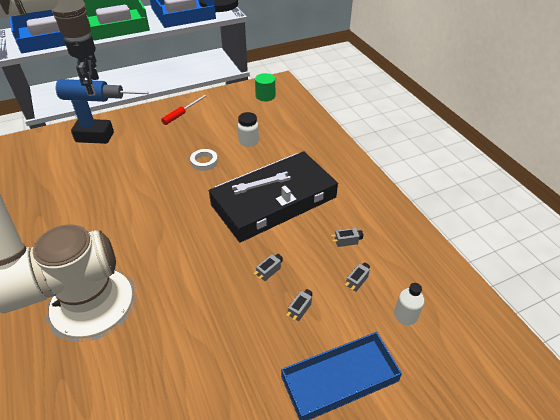

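The top view shows the case at about (255,213) with the spanner at (246,222) and the pull at (275,209). Four switches sit at (328,177), (369,190), (330,252) and (373,245), and the tray is at (436,246). The oil bottle is at (413,173), the grease jar at (156,198) and the tape at (171,255). The side view agrees, with the free edge (clasps) facing the switches.

```bash
cat > h.py <<'E'
import numpy as np,cv2
from scipy.spatial.transform import Rotation as Ro
try: from bench import arm
except Exception: pass
def cast(p,uv,z,fish=False):
    uv=np.atleast_2d(uv).astype(float);K,R,t=p["intrinsics"],p["R"],np.array(p["t"])
    n=(uv-[K[0,2],K[1,2]])/K[0,0]
    if fish:
        r=np.linalg.norm(n,axis=1,keepdims=True)+1e-9
        d=np.hstack([n/r*np.sin(r),np.cos(r)])
    else: d=np.hstack([n,np.ones((len(n),1))])
    C=-R.T@t; D=d@R
    s=(z-C[2])/D[:,2:3]
    return C+s*D
def grab(n,name=None):
    p=arm.camera_params(n);im=arm.get_image(n)[:,:,::-1].copy()
    if name: cv2.imwrite(f"pics/{name}.png",im)
    return im,p
def rect(P):
    "min rect of world xy points: centre, (long,short), yaw of long side"
    (c,(w,h),a)=cv2.minAreaRect(P[:,:2].astype(np.float32))
    if w<h:w,h,a=h,w,a+90
    return np.round(c,1),round(w,1),round(h,1),round(np.radians((a+90)%180-90),3)
def blobs(m,amin):
    n,l,s,c=cv2.connectedComponentsWithStats(m.astype(np.uint8))
    return [np.argwhere(l==i)[:,::-1] for i in range(1,n) if s[i,4]>amin]
E
python3 - <<'E'
from h import *
import pickle
im=cv2.imread("pics/top0.png");p=arm.camera_params("top")
print("cam",-p["R"].T@p["t"])
hsv=cv2.cvtColor(im,cv2.COLOR_BGR2HSV).astype(int);H,S,V=hsv[...,0],hsv[...,1],hsv[...,2]
roi=np.zeros(H.shape,bool);roi[130:300,130:480]=1
blue=roi&(H>100)&(H<130)&(S>120)&(V>60)
for b in blobs(blue,200):print("tray z40",rect(cast(p,b,40)),len(b))
ns=roi&~((H<25)&(S>90)&(V>70))&~blue
for b in blobs(ns,30):
    c=b.mean(0)
    for z in(0,36,63):print(c.round(),len(b),z,rect(cast(p,b,z)))
# case: grey levels
lid=ns.copy()
sp=(S<90)&(V>130)
for b in blobs(sp&roi&(np.arange(560)<300)[None]&(np.arange(560)>226)[None],25):print("bright",b.mean(0),len(b),rect(cast(p,b,75)))
big=cv2.resize(im[150:290,210:470],None,fx=3,fy=3,interpolation=cv2.INTER_CUBIC);cv2.imwrite("pics/c0.png",big)
E
```

```text
cam [ 365.39412724   -3.13954803 1531.06881496]
tray z40 (array([ 465.7, -434.1]), 233.8, 109.4, np.float64(-0.038)) 2599
[253. 213.] 6351 0 (array([572.1, 146.9]), 354.8, 204.1, np.float64(0.138))
[253. 213.] 6351 36 (array([567.3, 143.4]), 346.4, 199.3, np.float64(0.138))
[253. 213.] 6351 63 (array([563.6, 140.7]), 340.2, 195.7, np.float64(0.138))
[412. 173.] 374 0 (array([ 706.3, -376.6]), 76.9, 63.1, np.float64(-0.806))
[412. 173.] 374 36 (array([ 698.3, -367.8]), 75.1, 61.6, np.float64(-0.806))
[412. 173.] 374 63 (array([ 692.2, -361.3]), 73.7, 60.5, np.float64(-0.806))
[328. 177.] 223 0 (array([694.1, -98.6]), 74.0, 36.0, np.float64(-0.272))
[328. 177.] 223 36 (array([686.4, -96.3]), 72.3, 35.1, np.float64(-0.272))
[328. 177.] 223 63 (array([680.6, -94.6]), 70.9, 34.5, np.float64(-0.272))
[368. 191.] 242 0 (array([ 649.6, -228.5]), 74.1, 38.7, np.float64(0.473))
[368. 191.] 242 36 (array([ 643. , -223.2]), 72.4, 37.8, np.float64(0.473))
[368. 191.] 242 63 (array([ 637.9, -219.2]), 71.1, 37.1, np.float64(0.473))
[157. 199.] 506 0 (array([615.1, 469.1]), 88.4, 77.4, np.float64(-1
[... 648 characters left out ...]
8.8, 412.3]), 95.8, 91.0, np.float64(-1.561))
[171. 255.] 490 36 (array([427.3, 402.5]), 93.5, 88.9, np.float64(-1.561))
[171. 255.] 490 63 (array([426.2, 395.2]), 91.9, 87.3, np.float64(-1.561))
[329. 251.] 242 0 (array([447.6, -99.7]), 74.9, 36.9, np.float64(0.383))
[329. 251.] 242 36 (array([445.7, -97.4]), 73.1, 36.0, np.float64(0.383))
[329. 251.] 242 63 (array([444.3, -95.7]), 71.8, 35.4, np.float64(0.383))
bright [245.92553191 221.11276596] 470 (array([534.3, 163.1]), 177.7, 34.7, np.float64(-0.043))
bright [274.30131004 208.86026201] 229 (array([572.5,  74.9]), 55.3, 41.3, np.float64(0.14))
bright [228.36283186 246.46902655] 113 (array([467.4, 218.7]), 131.0, 11.3, np.float64(0.139))
```

View pics/c0.png

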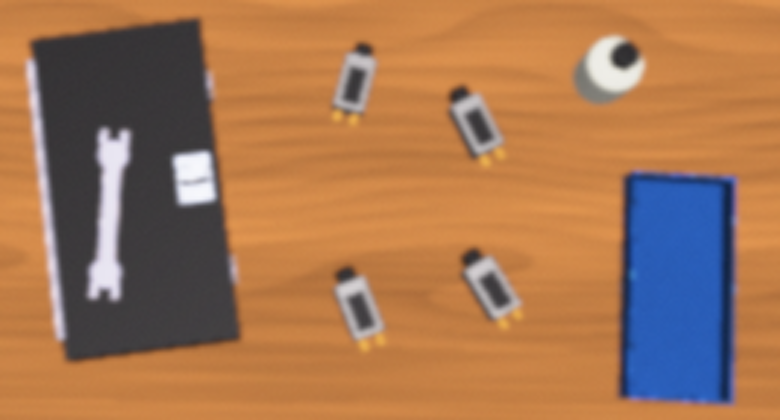

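```bash
cat >> h.py <<'E'
def go(x,y,z,yaw=None,note=""):
    "print shift/turn from the measured pose (tool down) to a tool-down pose with tool x at yaw (mod pi, nearest)"
    s=arm.read_state();R=Ro.from_quat(s["ee_rot"]);d=R.inv().apply(np.array([x,y,z])-s["position"])
    cur=np.arctan2(*R.as_matrix()[[1,0],0])
    if yaw is None: yaw=cur
    dy=(yaw-cur+np.pi/2)%np.pi-np.pi/2
    # also remove tilt
    T=Ro.from_euler("z",cur+dy)*Ro.from_euler("x",np.pi)
    rv=(R.inv()*T).as_rotvec()
    print(note,"shift",d.round(1),"turn",rv.round(3),"dist",np.linalg.norm(d).round(0),"j6",s["joints"][5].round(2),"yaw",cur.round(3))
E
python3 - <<'E'
from h import *
im=cv2.imread("pics/top0.png");p=arm.camera_params("top")
c=np.array([[32,41],[200,20],[239,338],[66,360]])/3+[210,150]-.33
P=cast(p,c,63);print(P.round(1));print("centre",P.mean(0),"x len",np.linalg.norm(P[0]-P[3]),np.linalg.norm(P[1]-P[2]),"y",np.linalg.norm(P[0]-P[1]),np.linalg.norm(P[2]-P[3]),
 "yaw",np.arctan2(*(P[0]+P[1]-P[2]-P[3])[[1,0]]))
go(534,163,200,-0.043)
E
```

```text
[[720.5 250.9  63. ]
 [744.6  71.4  63. ]
 [406.8  26.1  63. ]
 [382.4 205.   63. ]]
centre [563.59841465 138.33677745  63.        ] x len 341.2379594589236 340.81922861539033 y 181.15677233112237 180.6431757439397 yaw 0.13407659981942313
 shift [470.4 323.5  31. ] turn [ 0.002  0.    -0.23 ] dist 572.0 j6 -0.26 yaw -0.273
```

Emit:
servo_tool(rows=[[[85,47,32.4,3,0,0,-0.023],[85,94,64.7,6,0,0,-0.046],[85,141,97,9,0,0,-0.07],[85,188,129,12,0,0,-0.09],[85,235,162,15,0,0,-0.115],[85,282,194,18,0,0,-0.138],[85,329,226,21,0,0,-0.16],[85,376,259,24,0,0,-0.184],[85,423,291,27,0,0,-0.207],[85,470,323,31,0,0,-0.23]]])

```text
clock: 1.35
position: [534.8, 162.6, 200.0]
ee_rot: [1.0, -0.021, -0.0, 0.0]
contact_force: [0.2, 1.8, -0.2]
gripper_width: 85.1
grasp_force: 0.0
```

Emit:
servo_tool(rows=[[[50,0,0,0,0,0,0],[50,0,0,0,0,0,0],[50,0,0,0,0,0,0]]])

```text
clock: 1.72
position: [533.3, 165.1, 200.4]
ee_rot: [1.0, -0.021, -0.0, -0.0]
contact_force: [0.2, 0.3, 0.1]
gripper_width: 50.2
grasp_force: 0.0
```

```bash
python3 - <<'E'
from h import *
im,p=grab("wrist","w1")
s=arm.read_state();print(s["position"],s["gripper_width"],s["contact_force"],s["clock"])
go(534,163,66,-0.043)
E
```

```text
[533.35124418 165.24466036 200.50678198] 49.4969654947132 [-0.30242443 -0.35546314 -0.63209706] 1.775
 shift [  0.7   2.2 134.5] turn [-0.    -0.     0.002] dist 135.0 j6 0.94 yaw -0.041
```

View pics/w1.png

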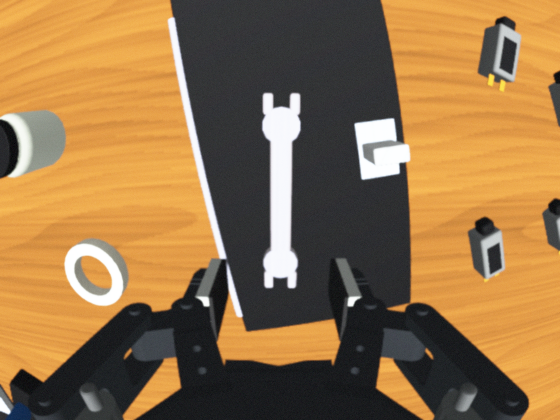

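The wrist view shows the spanner's shank from (281,130) to (281,260), and the pull's fin is at (385,152).

```bash
python3 - <<'E'
from h import *
im=cv2.imread("pics/w1.png");p=arm.camera_params("wrist")
m=(im.min(2)>150);m[:,:255]=0;m[:,310:]=0;m[:85]=0;m[292:]=0
b=max(blobs(m,200),key=len);P=cast(p,b,75,True);print(len(b),rect(P),P.mean(0))
sh=b[(b[:,1]>160)&(b[:,1]<230)];print("shank",rect(cast(p,sh,75,True)))
m=(im.min(2)>150);m[:,:350]=0;m[:,412:]=0;m[:110]=0;m[185:]=0
b=max(blobs(m,200),key=len);print("plate@63",rect(cast(p,b,63,True)))
# nominal lid_grip
c=np.array([563.6,138.3]);a=.137;print("grip nominal",c+[np.sin(a)*65,-np.cos(a)*65])
print("fin top face px (374..408,145..162)",cast(p,[[376,156],[408,153]],103,True))
E
```

```text
4807 (array([537.6, 163.6]), 176.1, 31.3, np.float64(-0.044)) [544.96606834 163.23645643  75.        ]
shank (array([539.3, 163.5]), 60.3, 17.9, np.float64(-0.047))
plate@63 (array([577.2,  70. ]), 51.3, 48.9, np.float64(0.136))
grip nominal [572.47716981  73.90903902]
fin top face px (374..408,145..162) [[575.91228303  89.42549336 103.        ]
 [578.21340348  62.80997292 103.        ]]
```

Emit:
servo_tool(rows=[[[40,1,0.5,25,0,0,0],[40,3,1.5,60,0,0,0],[40,3,1.5,95,0,0,0],[40,3,1.5,120,0,0,0],[40,3,1.5,133.5,0,0,0],[30,3,1.5,133.5,0,0,0],[22,3,1.5,133.5,0,0,0],[20,3,1.5,133.5,0,0,0]]])

```text
clock: 2.78
position: [537.5, 163.0, 68.0]
ee_rot: [1.0, -0.021, 0.001, -0.001]
contact_force: [-0.2, 0.1, 1.3]
gripper_width: 19.8
grasp_force: 0.0
```

Emit:
servo_tool(rows=[[[17.5,0,0,0,0,0,0],[17.5,0,0,0,0,0,0],[17.5,0,0,0,0,0,0]]])

```text
clock: 3.15
position: [537.4, 162.9, 67.9]
ee_rot: [1.0, -0.021, 0.001, -0.0]
contact_force: [-1.9, 0.2, 5.5]
gripper_width: 17.9
grasp_force: 9.2
```

Emit:
servo_tool(rows=[[[16.5,0,0,0,0,0,0],[16.5,0,0,0,0,0,0],[16.5,0,0,0,0,0,0]]])

```text
clock: 3.52
position: [537.4, 162.9, 68.0]
ee_rot: [1.0, -0.021, 0.001, -0.0]
contact_force: [-1.9, 1.0, 6.5]
gripper_width: 16.9
grasp_force: 26.4
```

Emit:
servo_tool(rows=[[[15,0,0,0,0,0,0],[15,0,0,0,0,0,0],[15,0,0,0,0,0,0]]])

```text
clock: 3.9
position: [537.5, 162.9, 68.1]
ee_rot: [1.0, -0.021, 0.001, -0.0]
contact_force: [-1.4, 1.2, 7.7]
gripper_width: 15.9
grasp_force: 52.3
```

Emit:
servo_tool(rows=[[[15,0,0,-10,0,0,0],[15,0,0,-40,0,0,0],[15,0,0,-80,0,0,0],[15,0,0,-120,0,0,0],[15,-2,25,-140,0,0,0],[15,-5,70,-140,0,0,0],[15,-10,125,-140,0,0,0],[15,-14,185,-140,0,0,0],[15,-19,245,-140,0,0,0],[15,-23,300,-140,0,0,0]]])

```text
clock: 5.15
position: [500.1, -138.1, 206.9]
ee_rot: [1.0, -0.022, -0.0, -0.0]
contact_force: [0.8, 0.2, -1.0]
gripper_width: 15.9
grasp_force: 51.7
```

Emit:
servo_tool(rows=[[[15,-5,60,0,0,0,0],[15,-10,120,0,0,0,0],[15,-14,180,0,0,0,0],[15,-19,240,0,0,0,0],[15,-23,280,0,0,0,0],[15,-23,300,0,0,0,0],[15,-23,300,0,0,0,0],[15,-23,300,0,0,0,0]]])

```text
clock: 6.15
position: [465.4, -433.8, 206.7]
ee_rot: [1.0, -0.021, -0.0, -0.0]
contact_force: [0.2, -0.4, -1.1]
gripper_width: 15.9
grasp_force: 51.8
```

```bash
python3 - <<'E'
from h import *
im,p=grab("wrist","w2")
s=arm.read_state();print(s["position"],s["gripper_width"],s["contact_force"],s["grasp_force"],s["clock"])
hsv=cv2.cvtColor(im,cv2.COLOR_BGR2HSV).astype(int)
m=(hsv[...,0]>100)&(hsv[...,0]<130)&(hsv[...,1]>120)&(hsv[...,2]>60)
for b in blobs(m,2000):print(b.min(0),b.max(0),rect(cast(p,b,40,True)),rect(cast(p,b,4,True)))
go(466,-434,10)
E
```

```text
[ 465.54918783 -433.69205424  206.95743178] 15.84261504362508 [-0.44448824 -0.27221252 -1.3324253 ] 51.75872504711151 6.2
[227  64] [342 287] (array([ 471.7, -439. ]), 231.6, 108.2, np.float64(-0.051)) (array([ 463.2, -439.3]), 258.7, 120.8, np.float64(-0.051))
[234  70] [334 269] (array([ 480.3, -438.7]), 202.8, 94.4, np.float64(-0.05)) (array([ 472.7, -438.9]), 226.6, 105.5, np.float64(-0.05))
 shift [  0.5   0.4 197. ] turn [-0.  0. -0.] dist 197.0 j6 2.03 yaw -0.041
```

View pics/w2.png

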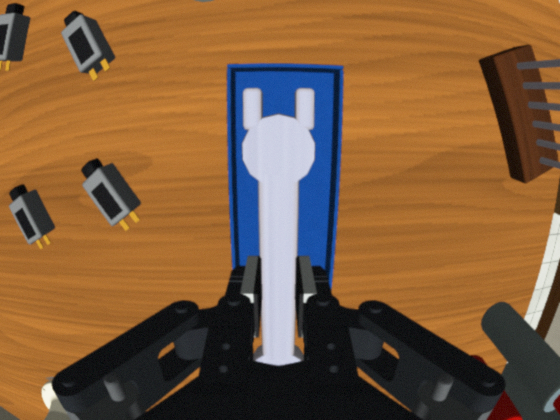

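The spanner is held straight above the tray, whose rim runs from (227,64) to (342,290). I'm lowering it now.

Emit:
servo_tool(rows=[[[15,1,2,30,0,0,0],[15,2,3,80,0,0,0],[15,2,3,130,0,0,0],[15,2,3,170,0,0,0],[15,2,3,188,0,0,0],[15,2,3,194,0,0,0],[15,2,3,197,0,0,0],[15,2,3,197,0,0,0]]])

```text
clock: 7.2
position: [468.0, -438.4, 11.2]
ee_rot: [1.0, -0.021, 0.001, 0.001]
contact_force: [-0.3, -0.0, -0.8]
gripper_width: 16.3
grasp_force: 51.7
```

Emit:
servo_tool(rows=[[[22,0,0,0,0,0,0],[35,0,0,0,0,0,0],[35,0,0,0,0,0,0]]])

```text
clock: 7.58
position: [467.3, -438.2, 10.3]
ee_rot: [1.0, -0.021, 0.0, 0.0]
contact_force: [0.3, -1.0, -0.0]
gripper_width: 35.1
grasp_force: 0.0
```

Emit:
servo_tool(rows=[[[35,0,0,-15,0,0,0],[35,0,0,-50,0,0,0],[35,0,0,-100,0,0,0],[35,0,0,-150,0,0,0],[35,0,0,-180,0,0,0],[35,0,0,-190,0,0,0]]])

```text
clock: 8.32
position: [467.9, -438.6, 203.4]
ee_rot: [1.0, -0.021, 0.002, 0.001]
contact_force: [-0.4, 0.1, 0.7]
gripper_width: 35.1
grasp_force: 0.0
```

```bash
python3 - <<'E'
from h import *
# target for fin: lid_grip
print(arm.read_state()["clock"])
go(574,72,220,0.136-np.pi/2)
go(574,72,220,0.136+np.pi/2)
E
```

```text
8.325
 shift [  84.3 -514.6  -17.7] turn [-1.000e-03 -6.000e-03  1.392e+00] dist 522.0 j6 2.03 yaw -0.043
 shift [  84.3 -514.6  -17.7] turn [-1.000e-03 -6.000e-03  1.392e+00] dist 522.0 j6 2.03 yaw -0.043
```

Emit:
servo_tool(rows=[[[60,8,-51,0,0,0,0.139],[60,17,-103,0,0,0,0.278],[60,25,-154,0,0,0,0.417],[60,34,-206,0,0,0,0.556],[60,42,-257,0,0,0,0.695],[60,51,-309,0,0,0,0.834],[60,59,-360,0,0,0,0.973],[60,67,-412,0,0,0,1.112],[60,76,-463,0,0,0,1.251],[60,84,-514,0,0,0,1.392]]])

```text
clock: 9.57
position: [572.5, 73.5, 198.8]
ee_rot: [0.752, -0.659, -0.001, 0.001]
contact_force: [0.4, -0.8, -0.3]
gripper_width: 60.1
grasp_force: 0.0
```

Emit:
servo_tool(rows=[[[60,0,0,0,0,0,0],[60,0,0,0,0,0,0],[60,0,0,0,0,0,0]]])

```text
clock: 9.95
position: [572.6, 70.8, 199.5]
ee_rot: [0.753, -0.658, -0.0, 0.0]
contact_force: [-0.2, 0.1, -0.4]
gripper_width: 60.0
grasp_force: 0.0
```

```bash
python3 - <<'E'
from h import *
im,p=grab("wrist","w3");s=arm.read_state();print(s["position"],s["clock"],s["joints"])
go(574,72,71,0.136-np.pi/2)
E
```

```text
[572.69214266  70.76985565 199.66115699] 10.0 [ 4.03525842e-01  3.28422967e-01 -1.60047693e-01 -3.99959953e-05
 -1.08297568e+00 -2.68847469e-01]
 shift [ -1.1  -1.5 128.7] turn [ 0.001 -0.    -0.001] dist 129.0 j6 -0.27 yaw -1.436
```

View pics/w3.png

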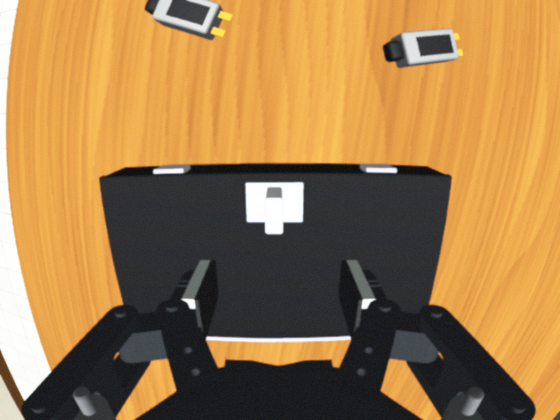

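```bash
python3 - <<'E'
from h import *
p=arm.camera_params("wrist")
P=cast(p,[[274.5,217],[274.5,200],[274.5,234]],103,True);print(P.round(1))
Q=cast(p,[[101,178],[451,178]],63,True);print(Q.round(1),Q.mean(0),np.linalg.norm(Q[0]-Q[1]),np.arctan2(*(Q[0]-Q[1])[[1,0]]))
W=cast(p,[[246,182],[303,182],[303,222],[246,222]],65,True);print(W.round(1),W.mean(0))
a=.137;m=Q.mean(0)[:2];print("centre from edge",m+90*np.array([-np.sin(a),np.cos(a)]))
E
```

```text
[[575.8  75.5 103. ]
 [577.6  61.9 103. ]
 [574.   89.6 103. ]]
[[746.2  73.   63. ]
 [411.2  27.8  63. ]] [578.70865403  50.40519289  63.        ] 337.9845913328531 0.13390546745318332
[[603.3  59.9  65. ]
 [554.1  53.3  65. ]
 [548.3  89.9  65. ]
 [599.4  96.8  65. ]] [576.28267526  74.9801142   65.        ]
centre from edge [566.41718814 139.5619081 ]
```

Emit:
servo_tool(rows=[[[55,-2,-2,25,0,0,0],[50,-4.3,-3.4,60,0,0,0],[50,-4.3,-3.4,95,0,0,0],[50,-4.3,-3.4,118,0,0,0],[40,-4.3,-3.4,128,0,0,0],[30,-4.3,-3.4,128,0,0,0],[20,-4.3,-3.4,128,0,0,0],[14,-4.3,-3.4,128,0,0,0],[12.5,-4.3,-3.4,128,0,0,0],[12.5,-4.3,-3.4,128,0,0,0]]])

```text
clock: 11.25
position: [575.3, 76.4, 72.8]
ee_rot: [0.754, -0.657, -0.0, 0.0]
contact_force: [-5.3, -0.4, 4.9]
gripper_width: 13.4
grasp_force: 41.9
```

```bash
python3 - <<'E'
from h import *
s=arm.read_state();print(s["position"],s["grasp_force"],s["gripper_width"],s["contact_force"])
g=155;h=s["position"][2]+19-55
r=np.hypot(g,h);b=np.arctan2(h,g)
for th in np.arange(0.05,1.86,.05):
    print(round(th,2),"back(case y) %.1f up %.1f"%(r*np.cos(b)-r*np.cos(b+th),r*np.sin(b+th)-h))
E
```

```text
[575.31182779  76.44684417  72.77505516] 41.89132511615753 13.380374165492158 [-5.29068067 -0.40229348  4.90238351]
0.05 back(case y) 2.0 up 7.7
0.1 back(case y) 4.4 up 15.3
0.15 back(case y) 7.2 up 22.7
0.2 back(case y) 10.4 up 30.1
0.25 back(case y) 13.9 up 37.2
0.3 back(case y) 17.8 up 44.2
0.35 back(case y) 22.0 up 50.9
0.4 back(case y) 26.6 up 57.5
0.45 back(case y) 31.4 up 63.8
0.5 back(case y) 36.6 up 69.8
0.55 back(case y) 42.1 up 75.6
0.6 back(case y) 47.8 up 81.1
0.65 back(case y) 53.9 up 86.3
0.7 back(case y) 60.1 up 91.2
0.75 back(case y) 66.7 up 95.8
0.8 back(case y) 73.4 up 100.0
0.85 back(case y) 80.3 up 103.9
0.9 back(case y) 87.5 up 107.5
0.95 back(case y) 94.8 up 110.7
1.0 back(case y) 102.2 up 113.5
1.05 back(case y) 109.8 up 116.0
1.1 back(case y) 117.5 up 118.0
1.15 back(case y) 125.3 up 119.7
1.2 back(case y) 133.1 up 121.0
1.25 back(case y) 141.0 up 121.9
1.3 back(case y) 149.0 up 122.4
1.35 back(case y) 156.9 up 122.5
1.4 back(case y) 164.9 up 122.2
1.45 back(case y) 172.8 up 121.5
1.5 back(case y) 180.7 up 120.4
1.55 back(case y) 188.5 up 119.0
1.6 back(case y) 196.3 up 117.1
1.65 back(case y) 203.9 up 114.8
1.7 back(case y) 211.4 up 112.2
1.75 back(case y) 218.8 up 109.2
1.8 back(case y) 226.0 up 105.8
1.85 back(case y) 233.1 up 102.1
```

Emit:
servo_tool(rows=[[[13,0,0,0,0,0,0],[13,-2,0,-7.7,0,0,0],[13,-4.4,0,-15.3,0,0,0],[13,-7.2,0,-22.7,0,0,0],[13,-10.4,0,-30.1,0,0,0],[13,-13.9,0,-37.2,0,0,0],[13,-17.8,0,-44.2,0,0,0],[13,-22,0,-50.9,0,0,0],[13,-26.6,0,-57.5,0,0,0],[13,-31.4,0,-63.8,0,0,0]]])

```text
clock: 12.5
position: [570.9, 108.1, 135.6]
ee_rot: [0.753, -0.658, -0.0, 0.0]
contact_force: [-3.5, 0.6, -5.6]
gripper_width: 13.5
grasp_force: 39.9
```

Emit:
servo_tool(rows=[[[13,-5.2,0,-6,0,0,0],[13,-16.4,0,-17.3,0,0,0],[13,-28.7,0,-27.4,0,0,0],[13,-42,0,-36.2,0,0,0],[13,-56.1,0,-43.7,0,0,0],[13,-70.8,0,-49.7,0,0,0],[13,-86.1,0,-54.2,0,0,0],[13,-101.7,0,-57.2,0,0,0],[13,-117.6,0,-58.6,0,0,0],[13,-133.5,0,-58.4,0,0,0]]])

```text
clock: 13.75
position: [552.5, 240.0, 194.8]
ee_rot: [0.753, -0.657, 0.0, 0.001]
contact_force: [-4.8, -4.3, -6.9]
gripper_width: 13.6
grasp_force: 41.4
```

Emit:
servo_tool(rows=[[[13,-7.9,0,0.7,0,0,0],[13,-15.8,0,1.8,0,0,0],[13,-23.6,0,3.2,0,0,0],[13,-31.4,0,5.1,0,0,0],[13,-39,0,7.4,0,0,0],[13,-46.5,0,10,0,0,0],[13,-53.9,0,13,0,0,0],[13,-58.5,0,15,0,0,0],[13,-58.5,0,15,0,0,0]]])

```text
clock: 14.88
position: [544.5, 298.3, 180.3]
ee_rot: [0.754, -0.657, 0.0, 0.001]
contact_force: [-7.5, -3.6, -2.1]
gripper_width: 13.6
grasp_force: 44.0
```

Emit:
servo_tool(rows=[[[20,0,0,0,0,0,0],[40,0,0,0,0,0,0],[40,0,0,0,0,0,0],[40,-4,0,-15,0,0,0],[40,-8,0,-40,0,0,0],[45,-8,0,-80,0,0,0],[45,0,0,-120,0,0,0],[45,20,0,-140,0,0,0],[45,60,0,-140,0,0,0],[45,110,0,-140,0,0,0]]])

```text
clock: 16.12
position: [561.0, 188.8, 320.9]
ee_rot: [0.754, -0.657, 0.001, -0.002]
contact_force: [0.8, -0.4, 1.0]
gripper_width: 45.0
grasp_force: 0.0
```

```bash
python3 - <<'E'
from h import *
im,p=grab("top");im2,_=grab("side")
cv2.imwrite("pics/t4.png",np.hstack([im[140:310,150:450],im2[110:400,180:480][:170*0+290][:, :][60:230]]))
hsv=cv2.cvtColor(im,cv2.COLOR_BGR2HSV).astype(int);H,S,V=hsv[...,0],hsv[...,1],hsv[...,2]
roi=np.zeros(H.shape,bool);roi[130:300,295:405]=1
g=roi&~((H<25)&(S>90)&(V>70))
for b in blobs(g,60):print(b.mean(0).round(),len(b),rect(cast(p,b,36)))
E
```

```text
[328. 177.] 220 (array([686.3, -96.4]), 72.2, 34.9, np.float64(-0.26))
[368. 191.] 242 (array([ 643. , -223.2]), 72.4, 37.8, np.float64(0.473))
[373. 245.] 250 (array([ 467.4, -237. ]), 73.1, 37.3, np.float64(0.551))
[329. 251.] 242 (array([445.7, -97.4]), 73.1, 36.0, np.float64(0.383))
```

View pics/t4.png

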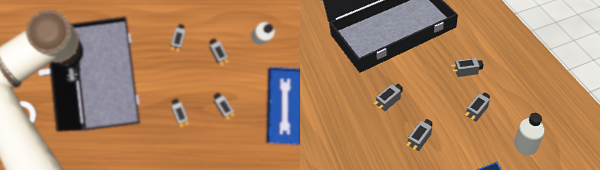

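Lid open on its stop, the spanner in the tray, and four switches undisturbed. First switch next: the one near (446,-97).

```bash
cat >> h.py <<'E'
def sw(p,im,x0,y0,yaw):
    "refine switch pose near (x0,y0) in wrist image: light-grey top face cast on z=36"
    hsv=cv2.cvtColor(im,cv2.COLOR_BGR2HSV).astype(int)
    m=(hsv[...,1]<40)&(hsv[...,2]>135)
    best=None
    for b in blobs(m,60):
        P=cast(p,b,36,True);r=rect(P);d=np.hypot(*(r[0]-[x0,y0]))
        if d<60 and 45<r[1]<75 and (best is None or d<best[0]):best=(d,r,len(b))
    print("switch",best);return best
E
python3 - <<'E'
from h import *
p=arm.camera_params("wrist");s=arm.read_state()
print("cam in tool",Ro.from_quat(s["ee_rot"]).inv().apply(-p["R"].T@p["t"]-s["position"]))
go(439,-100,180,.383)
E
```

```text
cam in tool [  77.94832126   -1.2142384  -141.28728252]
 shift [267.2 159.1 140.8] turn [-0.002  0.002  1.32 ] dist 341.0 j6 -0.46 yaw -1.439
```

Emit:
servo_tool(rows=[[[60,27,16,5,0,0,0.132],[60,53,32,10,0,0,0.264],[60,80,48,20,0,0,0.396],[60,107,64,40,0,0,0.528],[60,134,80,60,0,0,0.66],[60,160,96,80,0,0,0.792],[60,187,112,100,0,0,0.924],[60,214,128,120,0,0,1.056],[60,240,143,135,0,0,1.188],[60,267,159,141,0,0,1.32]]])

```text
clock: 17.48
position: [439.5, -97.6, 178.4]
ee_rot: [-0.19, 0.982, -0.0, 0.001]
contact_force: [-0.0, -0.4, 0.7]
gripper_width: 59.8
grasp_force: 0.0
```

Emit:
servo_tool(rows=[[[60,0,0,0,0,0,0],[60,0,0,0,0,0,0]]])

```text
clock: 17.73
position: [440.4, -96.7, 179.0]
ee_rot: [-0.193, 0.981, -0.0, 0.001]
contact_force: [-0.3, 0.0, 0.1]
gripper_width: 60.0
grasp_force: 0.0
```

```bash
python3 - <<'E'
from h import *
im,p=grab("wrist","w5");s=arm.read_state();print(s["position"],s["clock"],s["joints"][5])
b=sw(p,im,439,-100,.383)
if b: go(*b[1][0],6,b[1][3])
E
```

```text
[440.33024075 -96.4664372  178.92782597] 17.775 -1.329406649967364
switch (np.float64(3.522782990761708), (array([442.5, -99.6]), 58.5, 31.2, np.float64(0.371)), 1175)
 shift [ -0.4  -3.6 172.9] turn [-0.001  0.002  0.018] dist 173.0 j6 -1.33 yaw -2.753
```

View pics/w5.png

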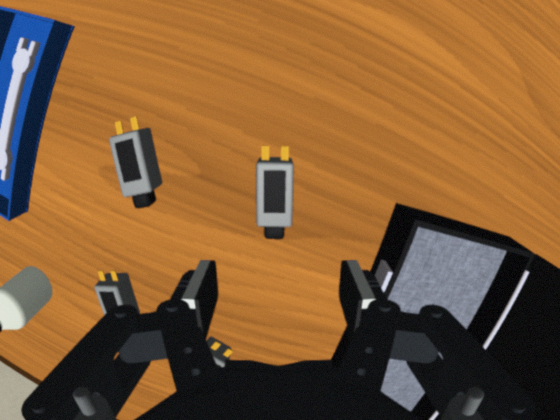

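The switch shows at (275,193), blades up in the picture and lined up with the fingers. I'm going down on it.

Emit:
servo_tool(rows=[[[60,0,-2,30,0,0,0.018],[60,-0.4,-3.6,80,0,0,0.018],[60,-0.4,-3.6,125,0,0,0.018],[60,-0.4,-3.6,155,0,0,0.018],[60,-0.4,-3.6,168,0,0,0.018],[50,-0.4,-3.6,172,0,0,0.018],[40,-0.4,-3.6,172,0,0,0.018],[36,-0.4,-3.6,172,0,0,0.018],[35,-0.4,-3.6,172,0,0,0.018],[34,-0.4,-3.6,172,0,0,0.018]]])

```text
clock: 19.02
position: [441.4, -100.3, 6.7]
ee_rot: [-0.183, 0.983, -0.0, 0.001]
contact_force: [-0.8, 0.0, 2.1]
gripper_width: 34.5
grasp_force: 1.8
```

Emit:
servo_tool(rows=[[[33.6,0,0,0,0,0,0],[33.3,0,0,0,0,0,0],[33,0,0,0,0,0,0],[33,0,0,0,0,0,0]]])

```text
clock: 19.52
position: [441.3, -100.3, 6.7]
ee_rot: [-0.184, 0.983, -0.0, 0.001]
contact_force: [-1.3, -0.3, 6.1]
gripper_width: 33.9
grasp_force: 28.7
```

Emit:
servo_tool(rows=[[[33,0,0,-8,0,0,0],[33,0,0,-30,0,0,0],[33,0,0,-70,0,0,0],[33,0,0,-110,0,0,0],[33,0,0,-130,0,0,0],[33,0,0,-130,0,0,0]]])

```text
clock: 20.27
position: [441.5, -100.1, 137.4]
ee_rot: [-0.183, 0.983, -0.0, 0.002]
contact_force: [0.8, 0.3, -2.0]
gripper_width: 33.6
grasp_force: 28.7
```

```bash
python3 - <<'E'
from h import *
s=arm.read_state();print(s["position"],s["grasp_force"],s["contact_force"])
c=np.array([566,139.7]);a=.136
for x in(-115,-38,38,115):print(x,(c+x*np.array([np.cos(a),np.sin(a)])-10*np.array([-np.sin(a),np.cos(a)])).round(1))
go(453.5,114.2,135,a-np.pi/2)
E
```

```text
[ 441.50462674 -100.13770064  137.41366194] 28.72628152370453 [ 0.77171694  0.32999526 -2.03815586]
-115 [453.4 114.2]
-38 [529.7 124.6]
38 [605.  134.9]
115 [681.3 145.4]
 shift [-88.4 195.6   2.6] turn [-0.003  0.003 -1.338] dist 215.0 j6 -1.34 yaw -2.773
```

Emit:
servo_tool(rows=[[[33,-9,20,0,0,0,-0.134],[33,-18,39,0,0,0,-0.268],[33,-27,59,0,0,0,-0.401],[33,-35,78,0,0,0,-0.535],[33,-44,98,0,0,0,-0.669],[33,-53,117,0,0,0,-0.803],[33,-62,137,0,0,0,-0.937],[33,-71,157,0,0,0,-1.07],[33,-80,176,1,0,0,-1.204],[33,-88.4,195.6,2.6,0,0,-1.338]]])

```text
clock: 21.52
position: [451.7, 114.2, 131.7]
ee_rot: [0.755, -0.656, -0.001, 0.002]
contact_force: [-0.0, 0.4, -1.2]
gripper_width: 33.8
grasp_force: 28.7
```

Emit:
servo_tool(rows=[[[33,0,0,0,0,0,0],[33,0,0,15,0,0,0],[33,0,0,45,0,0,0],[33,0,0,75,0,0,0],[33,0,0,95,0,0,0],[33,0,0,103,0,0,0],[33,0,0,108,0,0,0],[33,0,0,110,0,0,0],[33,0,0,110,0,0,0]]])

```text
clock: 22.65
position: [453.1, 114.2, 23.8]
ee_rot: [0.753, -0.657, 0.0, -0.0]
contact_force: [-0.2, 0.1, -0.1]
gripper_width: 33.7
grasp_force: 28.8
```

Emit:
servo_tool(rows=[[[33,0,0,2,0,0,0],[33,0,0,3,0,0,0],[33,0,0,4,0,0,0],[33,0,0,4.6,0,0,0],[33,0,0,4.6,0,0,0]]])

```text
clock: 23.28
position: [452.8, 114.1, 18.8]
ee_rot: [0.754, -0.657, 0.0, -0.0]
contact_force: [0.4, -0.1, -1.6]
gripper_width: 33.4
grasp_force: 28.8
```

Emit:
servo_tool(rows=[[[33,0,0,0.5,0,0,0],[33,0,0,1,0,0,0],[33,0,0,1,0,0,0]]])

```text
clock: 23.65
position: [452.8, 114.1, 18.7]
ee_rot: [0.754, -0.657, 0.0, -0.0]
contact_force: [-2.5, -0.4, 8.1]
gripper_width: 33.8
grasp_force: 29.9
```

Emit:
servo_tool(rows=[[[34,0,0,0.6,0,0,0],[36,0,0,0.6,0,0,0],[42,0,0,0,0,0,0],[44,0,0,-3,0,0,0],[44,0,0,-20,0,0,0],[44,0,0,-60,0,0,0],[60,0,0,-110,0,0,0],[60,0,0,-130,0,0,0]]])

```text
clock: 24.65
position: [454.1, 114.7, 151.0]
ee_rot: [0.754, -0.657, 0.001, -0.003]
contact_force: [0.9, -0.5, -0.2]
gripper_width: 59.9
grasp_force: 0.0
```

```bash
python3 - <<'E'
from h import *
im,p=grab("wrist","w6");s=arm.read_state();print(s["position"])
b=sw(p,im,453,114,0)
im,p=grab("top")
hsv=cv2.cvtColor(im,cv2.COLOR_BGR2HSV).astype(int);H,S,V=hsv[...,0],hsv[...,1],hsv[...,2]
roi=np.zeros(H.shape,bool);roi[130:300,295:405]=1
g=roi&~((H<25)&(S>90)&(V>70))
for b in blobs(g,60):
    r=rect(cast(p,b,36));print(len(b),r,"origin",r[0]-5*np.array([np.cos(r[3]),np.sin(r[3])]))
go(464,-239.5,180,.551)
E
```

```text
[454.95497196 115.1179071  152.49827819]
switch None
223 (array([686.4, -96.3]), 72.3, 35.1, np.float64(-0.272)) origin [681.58382247 -94.95670778]
242 (array([ 643. , -223.2]), 72.4, 37.8, np.float64(0.473)) origin [ 638.5489719  -225.47779474]
251 (array([ 467.4, -237. ]), 73.1, 37.3, np.float64(0.551)) origin [ 463.13999296 -239.61769746]
 shift [352.3  38.3 -30.6] turn [-0.004  0.006  1.156] dist 356.0 j6 -0.46 yaw -1.434
```

Emit:
servo_tool(rows=[[[60,35,4,-10,0,0,0.116],[60,70,8,-20,0,0,0.231],[60,106,11,-30,0,0,0.347],[60,141,15,-30,0,0,0.462],[60,176,19,-30,0,0,0.578],[60,211,23,-30,0,0,0.694],[60,247,27,-30,0,0,0.81],[60,282,31,-30,0,0,0.925],[60,317,34,-30,0,0,1.04],[60,352,38,-30,0,0,1.156]]])

```text
clock: 26.0
position: [462.2, -240.8, 176.2]
ee_rot: [-0.27, 0.963, 0.001, -0.001]
contact_force: [-0.1, -0.4, 0.1]
gripper_width: 59.9
grasp_force: 0.0
```

Emit:
servo_tool(rows=[[[60,0,0,0,0,0,0],[60,0,0,0,0,0,0],[60,0,0,0,0,0,0]]])

```text
clock: 26.38
position: [462.6, -239.0, 177.4]
ee_rot: [-0.273, 0.962, 0.0, -0.0]
contact_force: [0.0, -0.4, -0.5]
gripper_width: 59.8
grasp_force: 0.0
```

```bash
python3 - <<'E'
from h import *
im,p=grab("wrist","w7");s=arm.read_state();print(s["position"],s["clock"])
b=sw(p,im,463,-239,.383)
if b: go(*b[1][0],6,b[1][3])
E
```

```text
[ 462.80583948 -239.02731108  177.65790025] 26.425
switch (np.float64(2.8600699292150207), (array([ 465.3, -240.7]), 58.4, 30.8, np.float64(0.536)), 1149)
 shift [ -1.3  -2.8 171.7] turn [ 0.    -0.     0.016] dist 172.0 j6 -0.85 yaw -2.589
```

Emit:
servo_tool(rows=[[[60,0,-1.5,30,0,0,0.016],[60,-1,-2.8,80,0,0,0.016],[60,-1,-2.8,125,0,0,0.016],[60,-1,-2.8,155,0,0,0.016],[60,-1,-2.8,167,0,0,0.016],[50,-1,-2.8,171,0,0,0.016],[40,-1,-2.8,171,0,0,0.016],[36,-1,-2.8,171,0,0,0.016],[35,-1,-2.8,171,0,0,0.016],[34,-1,-2.8,171,0,0,0.016]]])

```text
clock: 27.68
position: [465.5, -241.8, 7.5]
ee_rot: [-0.264, 0.964, -0.0, 0.0]
contact_force: [-0.4, 1.2, 3.0]
gripper_width: 33.9
grasp_force: 1.9
```

Emit:
servo_tool(rows=[[[33.6,0,0,0,0,0,0],[33.3,0,0,0,0,0,0],[33,0,0,0,0,0,0],[33,0,0,0,0,0,0]]])

```text
clock: 28.18
position: [465.5, -241.8, 7.5]
ee_rot: [-0.264, 0.964, -0.0, 0.0]
contact_force: [-1.3, 2.4, 6.3]
gripper_width: 34.1
grasp_force: 28.3
```

Emit:
servo_tool(rows=[[[33,0,0,-8,0,0,0],[33,0,0,-30,0,0,0],[33,0,0,-70,0,0,0],[33,0,0,-110,0,0,0],[33,0,0,-130,0,0,0],[33,0,0,-130,0,0,0]]])

```text
clock: 28.92
position: [466.0, -241.9, 138.3]
ee_rot: [-0.264, 0.964, -0.001, 0.002]
contact_force: [0.2, 0.4, -1.1]
gripper_width: 33.4
grasp_force: 28.4
```

```bash
python3 - <<'E'
from h import *
s=arm.read_state();print(s["position"],s["grasp_force"])
go(529.7,124.6,135,.136-np.pi/2)
E
```

```text
[ 465.95173419 -241.91814986  138.29433226] 28.402093648910522
 shift [-241.6  282.9    3.3] turn [-4.000e-03  1.000e-03 -1.172e+00] dist 372.0 j6 -0.87 yaw -2.607
```

Emit:
servo_tool(rows=[[[33,-24,28,0,0,0,-0.117],[33,-48,57,0,0,0,-0.234],[33,-72,85,0,0,0,-0.352],[33,-97,113,0,0,0,-0.469],[33,-121,141,0,0,0,-0.586],[33,-145,170,0,0,0,-0.703],[33,-169,198,0,0,0,-0.82],[33,-193,226,0,0,0,-0.938],[33,-217,255,1,0,0,-1.055],[33,-241.6,282.9,3,0,0,-1.172]]])

```text
clock: 30.18
position: [527.9, 125.6, 131.9]
ee_rot: [0.755, -0.656, -0.001, 0.001]
contact_force: [-0.1, 0.1, -1.6]
gripper_width: 33.7
grasp_force: 28.4
```

Emit:
servo_tool(rows=[[[33,0,0,0,0,0,0],[33,0,0,0,0,0,0],[33,0,0,15,0,0,0],[33,0,0,45,0,0,0],[33,0,0,75,0,0,0],[33,0,0,95,0,0,0],[33,0,0,103,0,0,0],[33,0,0,108,0,0,0],[33,0,0,110,0,0,0],[33,0,0,110,0,0,0]]])

```text
clock: 31.42
position: [529.2, 124.9, 24.3]
ee_rot: [0.753, -0.657, 0.0, -0.001]
contact_force: [-0.7, -0.1, -0.9]
gripper_width: 33.3
grasp_force: 28.5
```

Emit:
servo_tool(rows=[[[33,0,0,2,0,0,0],[33,0,0,3.2,0,0,0],[33,0,0,4,0,0,0],[33,0,0,4.6,0,0,0],[33,0,0,5,0,0,0],[33,0,0,5,0,0,0]]])

```text
clock: 32.17
position: [528.9, 124.8, 19.6]
ee_rot: [0.754, -0.657, 0.0, -0.0]
contact_force: [-1.7, -0.4, 4.6]
gripper_width: 33.5
grasp_force: 29.3
```

Emit:
servo_tool(rows=[[[34,0,0,0.3,0,0,0],[36,0,0,0.3,0,0,0],[42,0,0,0,0,0,0],[44,0,0,-3,0,0,0],[44,0,0,-20,0,0,0],[44,0,0,-60,0,0,0],[60,0,0,-110,0,0,0],[60,0,0,-130,0,0,0]]])

```text
clock: 33.17
position: [530.3, 125.4, 152.3]
ee_rot: [0.754, -0.657, 0.001, -0.003]
contact_force: [-0.4, -0.0, -0.5]
gripper_width: 60.0
grasp_force: 0.0
```

```bash
python3 - <<'E'
from h import *
im,p=grab("wrist");im2,p=grab("top")
cv2.imwrite("pics/m8.png",np.hstack([im,im2])[:, :1120][:,:]) if 0 else cv2.imwrite("pics/m8.png",im)
hsv=cv2.cvtColor(im2,cv2.COLOR_BGR2HSV).astype(int);H,S,V=hsv[...,0],hsv[...,1],hsv[...,2]
roi=np.zeros(H.shape,bool);roi[130:300,295:405]=1
g=roi&~((H<25)&(S>90)&(V>70))
for b in blobs(g,60):
    r=rect(cast(p,b,36));print(len(b),r)
go(640,-225,180,.473)
E
```

```text
222 (array([686.4, -96.3]), 72.3, 35.1, np.float64(-0.272))
241 (array([ 642.9, -223.4]), 72.6, 36.4, np.float64(0.449))
 shift [362.1 -61.1 -28.5] turn [-0.004  0.006  1.234] dist 368.0 j6 -0.39 yaw -1.434
```

View pics/m8.png

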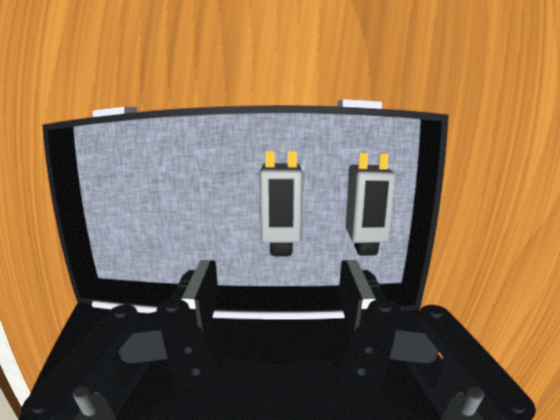

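Both switches lie flat in the case, at (281,205) and (371,205), with the left half of the foam free. Third switch next.

Emit:
servo_tool(rows=[[[60,36,-6,-10,0,0,0.123],[60,72,-12,-20,0,0,0.247],[60,109,-18,-28,0,0,0.37],[60,145,-24,-28,0,0,0.494],[60,181,-31,-28,0,0,0.617],[60,217,-37,-28,0,0,0.74],[60,253,-43,-28,0,0,0.864],[60,290,-49,-28,0,0,0.987],[60,326,-55,-28,0,0,1.11],[60,362,-61,-28,0,0,1.234]]])

```text
clock: 34.52
position: [638.0, -226.5, 174.7]
ee_rot: [-0.232, 0.973, 0.001, -0.001]
contact_force: [0.2, 0.5, 0.3]
gripper_width: 59.8
grasp_force: 0.0
```

Emit:
servo_tool(rows=[[[60,0,0,0,0,0,0],[60,0,0,0,0,0,0],[60,0,0,0,0,0,0]]])

```text
clock: 34.9
position: [638.1, -224.6, 176.4]
ee_rot: [-0.235, 0.972, 0.0, -0.0]
contact_force: [-0.3, -0.7, 0.2]
gripper_width: 59.7
grasp_force: 0.0
```

```bash
python3 - <<'E'
from h import *
im,p=grab("wrist","w9");s=arm.read_state();print(s["position"],s["clock"])
b=sw(p,im,640,-225,.383)
if b: go(*b[1][0],6,b[1][3])
E
```

```text
[ 638.23900154 -224.58248569  176.71354135] 34.95
switch (np.float64(2.247220505424452), (array([ 641.2, -226.9]), 58.1, 30.3, np.float64(0.479)), 1055)
 shift [ -1.6  -3.5 170.7] turn [ 0.    -0.    -0.005] dist 171.0 j6 -1.0 yaw -2.667
```

Emit:
servo_tool(rows=[[[60,-1,-1.5,30,0,0,0],[60,-1.5,-3.2,80,0,0,0],[60,-1.5,-3.2,125,0,0,0],[60,-1.5,-3.2,155,0,0,0],[60,-1.5,-3.2,167,0,0,0],[50,-1.5,-3.2,170,0,0,0],[40,-1.5,-3.2,170,0,0,0],[36,-1.5,-3.2,170,0,0,0],[35,-1.5,-3.2,170,0,0,0],[34,-1.5,-3.2,170,0,0,0]]])

```text
clock: 36.2
position: [641.4, -227.8, 7.4]
ee_rot: [-0.234, 0.972, -0.0, 0.0]
contact_force: [-1.1, 1.1, 0.8]
gripper_width: 34.2
grasp_force: 0.1
```

Emit:
servo_tool(rows=[[[33.6,0,0,0,0,0,0],[33.3,0,0,0,0,0,0],[33,0,0,0,0,0,0],[33,0,0,0,0,0,0]]])

```text
clock: 36.7
position: [641.4, -227.8, 7.4]
ee_rot: [-0.234, 0.972, -0.0, 0.0]
contact_force: [-1.3, 1.2, 5.3]
gripper_width: 33.4
grasp_force: 28.4
```

Emit:
servo_tool(rows=[[[33,0,0,-8,0,0,0],[33,0,0,-30,0,0,0],[33,0,0,-70,0,0,0],[33,0,0,-110,0,0,0],[33,0,0,-130,0,0,0],[33,0,0,-130,0,0,0]]])

```text
clock: 37.45
position: [641.9, -227.9, 138.3]
ee_rot: [-0.234, 0.972, -0.001, 0.002]
contact_force: [0.7, 0.1, -2.2]
gripper_width: 33.3
grasp_force: 28.4
```

```bash
python3 - <<'E'
from h import *
s=arm.read_state();print(s["position"],s["grasp_force"])
go(605,134.9,135,.136-np.pi/2)
E
```

```text
[ 641.93024975 -227.91348791  138.32795736] 28.435628414154053
 shift [-132.3  339.9    3.1] turn [-3.000e-03  1.000e-03 -1.234e+00] dist 365.0 j6 -0.99 yaw -2.669
```

Emit:
servo_tool(rows=[[[33,-13,34,0,0,0,-0.123],[33,-26,68,0,0,0,-0.247],[33,-40,102,0,0,0,-0.37],[33,-53,136,0,0,0,-0.494],[33,-66,170,0,0,0,-0.617],[33,-79,204,0,0,0,-0.74],[33,-93,238,0,0,0,-0.864],[33,-106,272,0,0,0,-0.987],[33,-119,306,1,0,0,-1.11],[33,-132.3,339.9,3,0,0,-1.234]]])

```text
clock: 38.7
position: [602.9, 135.9, 131.5]
ee_rot: [0.755, -0.656, -0.001, 0.002]
contact_force: [0.5, 0.3, -2.1]
gripper_width: 33.6
grasp_force: 28.5
```

Emit:
servo_tool(rows=[[[33,0,0,0,0,0,0],[33,0,0,0,0,0,0],[33,0,0,15,0,0,0],[33,0,0,45,0,0,0],[33,0,0,75,0,0,0],[33,0,0,95,0,0,0],[33,0,0,103,0,0,0],[33,0,0,108,0,0,0],[33,0,0,110,0,0,0],[33,0,0,110,0,0,0]]])

```text
clock: 39.95
position: [604.5, 135.2, 24.4]
ee_rot: [0.754, -0.657, 0.0, -0.001]
contact_force: [-0.4, 0.2, -1.2]
gripper_width: 33.7
grasp_force: 28.5
```

Emit:
servo_tool(rows=[[[33,0,0,2,0,0,0],[33,0,0,3.2,0,0,0],[33,0,0,4,0,0,0],[33,0,0,4.6,0,0,0],[33,0,0,5.1,0,0,0],[33,0,0,5.1,0,0,0]]])

```text
clock: 40.7
position: [604.2, 135.1, 19.4]
ee_rot: [0.754, -0.657, 0.0, -0.0]
contact_force: [-1.8, 0.4, 4.4]
gripper_width: 33.9
grasp_force: 29.2
```

Emit:
servo_tool(rows=[[[34,0,0,0.3,0,0,0],[36,0,0,0.3,0,0,0],[42,0,0,0,0,0,0],[44,0,0,-3,0,0,0],[44,0,0,-20,0,0,0],[44,0,0,-60,0,0,0],[60,0,0,-110,0,0,0],[60,0,0,-130,0,0,0]]])

```text
clock: 41.7
position: [606.0, 135.7, 154.0]
ee_rot: [0.754, -0.657, 0.002, -0.003]
contact_force: [-1.1, 0.1, 0.7]
gripper_width: 60.1
grasp_force: 0.0
```

```bash
python3 - <<'E'
from h import *
im2,p=grab("top")
hsv=cv2.cvtColor(im2,cv2.COLOR_BGR2HSV).astype(int);H,S,V=hsv[...,0],hsv[...,1],hsv[...,2]
roi=np.zeros(H.shape,bool);roi[130:300,295:405]=1
g=roi&~((H<25)&(S>90)&(V>70))
for b in blobs(g,60):
    r=rect(cast(p,b,36));print(len(b),r)
go(681,-95,180,-.265)
E
```

```text
221 (array([686.3, -96.4]), 72.2, 34.9, np.float64(-0.26))
 shift [238.9 -42.2 -24.3] turn [-0.011 -0.004 -1.169] dist 244.0 j6 -0.35 yaw -1.434
```

Emit:
servo_tool(rows=[[[60,24,-4,-8,0,0,-0.117],[60,48,-8,-16,0,0,-0.234],[60,72,-13,-24,0,0,-0.351],[60,96,-17,-24,0,0,-0.468],[60,119,-21,-24,0,0,-0.585],[60,143,-25,-24,0,0,-0.701],[60,167,-30,-24,0,0,-0.818],[60,191,-34,-24,0,0,-0.935],[60,215,-38,-24,0,0,-1.052],[60,239,-42,-24,0,0,-1.169]]])

```text
clock: 43.0
position: [678.2, -96.7, 172.9]
ee_rot: [0.991, -0.131, -0.0, -0.0]
contact_force: [-0.2, 1.3, -0.3]
gripper_width: 60.3
grasp_force: 0.0
```

Emit:
servo_tool(rows=[[[60,0,0,0,0,0,0],[60,0,0,0,0,0,0],[60,0,0,0,0,0,0]]])

```text
clock: 43.38
position: [678.0, -95.2, 172.8]
ee_rot: [0.991, -0.132, -0.0, -0.0]
contact_force: [0.3, -0.3, 0.2]
gripper_width: 60.2
grasp_force: 0.0
```

```bash
python3 - <<'E'
from h import *
im,p=grab("wrist","w10");s=arm.read_state();print(s["position"],s["clock"])
b=sw(p,im,681,-95,.383)
if b: go(*b[1][0],6,b[1][3])
E
```

```text
[678.0844759  -95.1436569  172.93106002] 43.425
switch (np.float64(34.43791515176261), (array([ 705.6, -119.1]), 59.0, 31.1, np.float64(-0.287)), 1313)
 shift [ 32.8  15.9 166.9] turn [-0.    -0.     0.022] dist 171.0 j6 1.21 yaw -0.265
```

The reading is 34 mm off, so it was probably knocked. I'll check the picture.

View pics/w10.png

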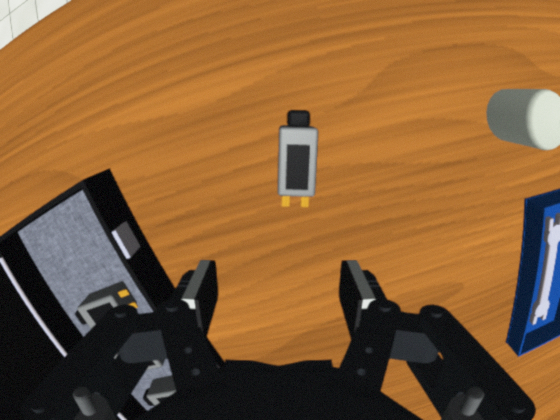

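```bash
python3 - <<'E'
from h import *
im,p=grab("wrist");b=sw(p,im,705,-119,0)
go(*b[1][0],6,b[1][3])
E
```

```text
switch (np.float64(0.7211102550928199), (array([ 705.6, -119.4]), 58.9, 31.7, np.float64(-0.286)), 1324)
 shift [ 32.9  16.2 166.9] turn [-0.    -0.     0.021] dist 171.0 j6 1.21 yaw -0.265
```

The picture confirms it: the switch now stands at pixel (297,160), i.e. world (705.6, -119.4), and is at rest. I'm picking it there.

Emit:
servo_tool(rows=[[[60,20,8,5,0,0,0.021],[60,33,16,25,0,0,0.021],[60,33,16,70,0,0,0.021],[60,33,16,115,0,0,0.021],[60,33,16,148,0,0,0.021],[60,33,16,162,0,0,0.021],[50,33,16,166,0,0,0.021],[40,33,16,166,0,0,0.021],[36,33,16,166,0,0,0.021],[35,33,16,166,0,0,0.021]]])

```text
clock: 44.72
position: [706.5, -120.1, 8.0]
ee_rot: [0.99, -0.143, 0.001, -0.0]
contact_force: [-0.1, -0.1, 0.1]
gripper_width: 35.0
grasp_force: 0.0
```

Emit:
servo_tool(rows=[[[34,0,0,0,0,0,0],[33.6,0,0,0,0,0,0],[33.3,0,0,0,0,0,0],[33,0,0,0,0,0,0],[33,0,0,0,0,0,0]]])

```text
clock: 45.35
position: [706.4, -120.2, 7.8]
ee_rot: [0.99, -0.143, 0.001, 0.0]
contact_force: [-1.8, -0.1, 5.5]
gripper_width: 33.7
grasp_force: 28.2
```

Emit:
servo_tool(rows=[[[33,0,0,-8,0,0,0],[33,0,0,-30,0,0,0],[33,0,0,-70,0,0,0],[33,0,0,-110,0,0,0],[33,0,0,-130,0,0,0],[33,0,0,-130,0,0,0]]])

```text
clock: 46.1
position: [706.6, -120.0, 138.3]
ee_rot: [0.99, -0.143, 0.002, -0.0]
contact_force: [-0.3, -0.0, -1.8]
gripper_width: 33.6
grasp_force: 28.2
```

```bash
python3 - <<'E'
from h import *
s=arm.read_state();print(s["position"],s["grasp_force"])
go(681.3,145.4,135,.136-np.pi/2)
E
```

```text
[ 706.56076256 -119.98479564  138.34133728] 28.213886618614197
 shift [ -99.3 -247.4    3.3] turn [-0.003 -0.002  1.148] dist 267.0 j6 1.23 yaw -0.287
```

Emit:
servo_tool(rows=[[[33,-10,-25,0,0,0,0.115],[33,-20,-49,0,0,0,0.23],[33,-30,-74,0,0,0,0.344],[33,-40,-99,0,0,0,0.459],[33,-50,-124,0,0,0,0.574],[33,-60,-148,0,0,0,0.689],[33,-70,-173,0,0,0,0.804],[33,-79,-198,0,0,0,0.918],[33,-89,-223,1,0,0,1.033],[33,-99.3,-247.4,3,0,0,1.148]]])

```text
clock: 47.35
position: [679.3, 145.9, 131.1]
ee_rot: [0.752, -0.659, -0.001, 0.002]
contact_force: [-0.6, -0.5, -1.9]
gripper_width: 33.3
grasp_force: 28.2
```

Emit:
servo_tool(rows=[[[33,0,0,0,0,0,0],[33,0,0,0,0,0,0],[33,0,0,15,0,0,0],[33,0,0,45,0,0,0],[33,0,0,75,0,0,0],[33,0,0,95,0,0,0],[33,0,0,103,0,0,0],[33,0,0,108,0,0,0],[33,0,0,110,0,0,0],[33,0,0,110,0,0,0]]])

```text
clock: 48.6
position: [681.0, 145.5, 24.5]
ee_rot: [0.754, -0.657, 0.0, -0.001]
contact_force: [-0.6, 0.2, -1.2]
gripper_width: 34.1
grasp_force: 28.3
```

Emit:
servo_tool(rows=[[[33,0,0,2,0,0,0],[33,0,0,3.2,0,0,0],[33,0,0,4,0,0,0],[33,0,0,4.6,0,0,0],[33,0,0,5.1,0,0,0],[33,0,0,5.1,0,0,0]]])

```text
clock: 49.35
position: [680.6, 145.3, 19.8]
ee_rot: [0.754, -0.657, 0.0, -0.0]
contact_force: [-2.3, -0.1, 5.7]
gripper_width: 33.7
grasp_force: 29.1
```

Emit:
servo_tool(rows=[[[34,0,0,0.3,0,0,0],[36,0,0,0.3,0,0,0],[42,0,0,0,0,0,0],[44,0,0,-3,0,0,0],[44,0,0,-20,0,0,0],[44,0,0,-60,0,0,0],[45,0,0,-120,0,0,0],[45,0,0,-180,0,0,0],[45,0,0,-240,0,0,0],[45,0,0,-300,0,0,0]]])

```text
clock: 50.6
position: [680.1, 145.0, 322.6]
ee_rot: [0.754, -0.657, 0.001, -0.001]
contact_force: [0.5, 0.4, -0.5]
gripper_width: 45.0
grasp_force: 0.0
```

```bash
python3 - <<'E'
from h import *
im,p=grab("wrist","w11");im2,p2=grab("top")
hsv=cv2.cvtColor(im2,cv2.COLOR_BGR2HSV).astype(int);H,S,V=hsv[...,0],hsv[...,1],hsv[...,2]
roi=np.zeros(H.shape,bool);roi[130:300,295:405]=1
print(len(blobs(roi&~((H<25)&(S>90)&(V>70)),60)))
s=arm.read_state();print(s["position"],s["clock"])
go(543.5,306,320,.136-np.pi/2)
E
```

```text
0
[683.17141062 145.26629497 330.41398444] 50.7
 shift [-178.2  116.7    8.6] turn [-0.019  0.002  0.   ] dist 213.0 j6 -0.31 yaw -1.434
```

View pics/w11.png

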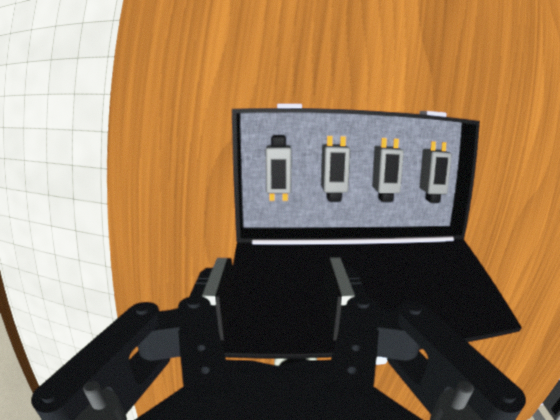

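All four switches sit flat and upright, between (278,165) and (438,170). Now back to the pull to close the lid.

Emit:
servo_tool(rows=[[[45,-25,17,5,0,0,0],[45,-60,39,8,0,0,0],[45,-95,62,8,0,0,0],[45,-130,85,8,0,0,0],[45,-160,105,8,0,0,0],[45,-178,117,8,0,0,0],[45,-178,117,8,0,0,0],[45,-178,117,8,0,0,0]]])

```text
clock: 51.7
position: [540.9, 305.3, 310.9]
ee_rot: [0.753, -0.658, 0.0, -0.0]
contact_force: [0.0, 0.8, -0.2]
gripper_width: 44.6
grasp_force: 0.0
```

```bash
python3 - <<'E'
from h import *
im,p=grab("wrist","w12")
s=arm.read_state();print(s["position"],s["clock"])
go(544.5,299,181,.136-np.pi/2)
E
```

```text
[541.10943897 305.10960042 310.71037403] 51.75
 shift [  6.5  -2.5 129.7] turn [-0.    -0.    -0.001] dist 130.0 j6 -0.64 yaw -1.436
```

View pics/w12.png

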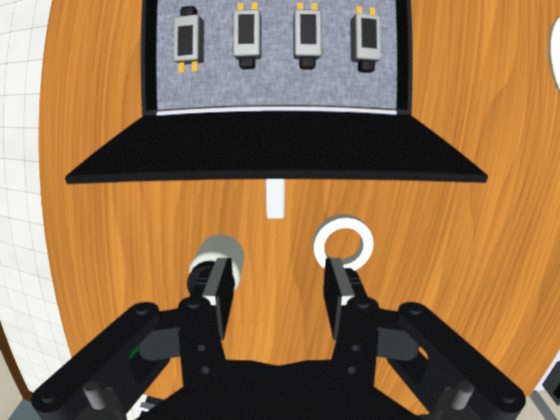

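The fin shows at (275,200), midway between the fingers. I'm going down on it.

Emit:
servo_tool(rows=[[[45,0,-2.5,25,0,0,0],[45,0,-2.5,60,0,0,0],[45,2,-2.5,95,0,0,0],[45,5,-2.5,118,0,0,0],[35,6.5,-2.5,129,0,0,0],[25,6.5,-2.5,129,0,0,0],[17,6.5,-2.5,129,0,0,0],[14,6.5,-2.5,129,0,0,0],[13,6.5,-2.5,129,0,0,0],[13,6.5,-2.5,129,0,0,0]]])

```text
clock: 53.0
position: [544.3, 300.0, 183.0]
ee_rot: [0.754, -0.657, 0.0, -0.001]
contact_force: [-1.3, -0.5, 5.4]
gripper_width: 13.7
grasp_force: 27.9
```

```bash
python3 - <<'E'
from h import *
s=arm.read_state();print(s["position"],s["grasp_force"],s["gripper_width"],s["contact_force"])
c=np.array([566,139.7]);a=.136
y=(s["position"][:2]-c)@[-np.sin(a),np.cos(a)];z=s["position"][2]+19-55
r=np.hypot(y-90,z);f=np.arctan2(z,90-y);print("r",r,"theta",f-np.arctan2(35,155))
for th in np.arange(0.1,1.78,.1):print(round(th,2),"fwd %.1f down %.1f"%(r*np.cos(f-th)-r*np.cos(f),z-r*np.sin(f-th)))
E
```

```text
[544.25059755 300.00344774 182.96659147] 27.920216917991638 13.678545467852608 [-1.26076411 -0.50685987  5.37105501]
r 163.5555157635587 theta 1.8030037219614887
0.1 fwd 15.0 down -6.4
0.2 fwd 30.6 down -11.3
0.3 fwd 46.6 down -14.6
0.4 fwd 62.9 down -16.3
0.5 fwd 79.2 down -16.4
0.6 fwd 95.5 down -14.9
0.7 fwd 111.6 down -11.7
0.8 fwd 127.2 down -6.9
0.9 fwd 142.3 down -0.6
1.0 fwd 156.7 down 7.2
1.1 fwd 170.2 down 16.3
1.2 fwd 182.7 down 26.8
1.3 fwd 194.2 down 38.5
1.4 fwd 204.4 down 51.3
1.5 fwd 213.3 down 65.0
1.6 fwd 220.8 down 79.5
1.7 fwd 226.8 down 94.7
```

Emit:
servo_tool(rows=[[[13,7,0,-3.4,0,0,0],[13,15,0,-6.4,0,0,0],[13,22.7,0,-9,0,0,0],[13,30.6,0,-11.3,0,0,0],[13,46.6,0,-14.6,0,0,0],[13,62.9,0,-16.3,0,0,0],[13,79.2,0,-16.4,0,0,0],[13,95.5,0,-14.9,0,0,0],[13,111.6,0,-11.7,0,0,0],[13,127.2,0,-6.9,0,0,0]]])

```text
clock: 54.25
position: [561.9, 172.6, 188.3]
ee_rot: [0.753, -0.658, 0.0, -0.001]
contact_force: [5.0, 3.7, -0.2]
gripper_width: 14.0
grasp_force: 29.0
```

Emit:
servo_tool(rows=[[[13,15.1,0,6.3,0,0,0],[13,29.5,0,14.1,0,0,0],[13,43,0,23.2,0,0,0],[13,55.5,0,33.7,0,0,0],[13,67,0,45.4,0,0,0],[13,77.2,0,58.2,0,0,0],[13,86.1,0,71.9,0,0,0],[13,93.6,0,86.4,0,0,0],[13,96.6,0,93.9,0,0,0],[13,99.6,0,101.6,0,0,0]]])

```text
clock: 55.5
position: [575.6, 74.0, 86.8]
ee_rot: [0.754, -0.657, 0.001, -0.0]
contact_force: [5.6, 1.2, 1.4]
gripper_width: 14.0
grasp_force: 32.8
```

Emit:
servo_tool(rows=[[[13,1.5,0,5,0,0,0],[13,2.7,0,9,0,0,0],[13,3.6,0,12,0,0,0],[13,4,0,14,0,0,0],[13,4,0,15,0,0,0],[13,4,0,15,0,0,0]]])

```text
clock: 56.25
position: [576.2, 69.8, 72.1]
ee_rot: [0.754, -0.657, 0.001, -0.0]
contact_force: [6.3, -2.1, 1.2]
gripper_width: 13.5
grasp_force: 33.4
```

Emit:
servo_tool(rows=[[[13,0,0,1,0,0,0],[13,0,0,2,0,0,0],[13,0,0,2,0,0,0],[14,0,0,2,0,0,0],[20,0,0,0,0,0,0],[35,0,0,0,0,0,0],[40,0,0,-3,0,0,0],[40,0,0,-25,0,0,0],[40,0,0,-70,0,0,0],[40,0,0,-120,0,0,0]]])

```text
clock: 57.5
position: [574.0, 70.7, 192.4]
ee_rot: [0.754, -0.657, -0.001, 0.001]
contact_force: [0.8, 0.9, -0.9]
gripper_width: 39.8
grasp_force: 0.0
```

Emit:
servo_tool(rows=[[[40,30,0,-30,0,0,0],[40,70,40,-60,0,0,0],[40,110,80,-60,0,0,0],[40,150,120,-60,0,0,0],[40,150,120,-60,0,0,0],[40,150,120,-60,0,0,0],[40,150,120,-60,0,0,0],[40,150,120,-60,0,0,0]]])

```text
clock: 58.5
position: [477.1, -93.1, 251.6]
ee_rot: [0.754, -0.657, -0.0, 0.0]
contact_force: [0.3, 0.2, 0.4]
gripper_width: 40.4
grasp_force: 0.0
```

```bash
python3 - <<'E'
from h import *
im,p=grab("top");im2,_=grab("side");im3,pw=grab("wrist","w13")
cv2.imwrite("pics/t13.png",np.hstack([cv2.resize(im[140:310,130:470],None,fx=1.15,fy=1.15),cv2.resize(im2[100:400,180:440],(391,195*2))[97*0:195]]) if 0 else np.hstack([im[120:320,130:480],im2[120:320,150:480]]))
s=arm.read_state();print(s["position"],s["clock"],s["contact_force"])
E
```

```text
[476.91211155 -93.40492935 251.66188244] 58.65 [-0.55626608  0.0358727   0.25043575]
```

View pics/t13.png

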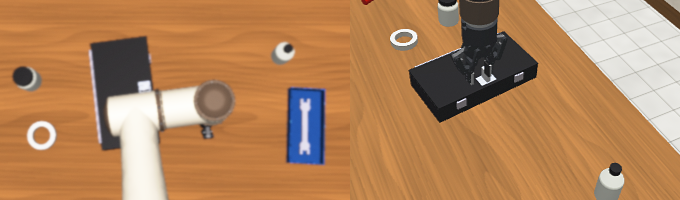

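The case is shut, with the spanner in the tray and the bystanders where they were. A quick numerical check that the lid is back flush with the first picture before I hand in.

```bash
python3 - <<'E'
from h import *
a=cv2.imread("pics/top0.png").astype(int);b,_=grab("top");b=b.astype(int)
for r in [(196,222,262,286),(140,175,140,172)]:pass
f=lambda i,m:np.round([np.argwhere(m(i)[196:222,262:290]).mean(0),],1)
m=lambda i:i.min(2)>130
print(f(a,m),f(b,m))
d=np.abs(a-b).max(2)
for n,(y0,y1,x0,x1) in dict(oil=(158,190,398,430),tape=(238,275,152,190),grease=(180,215,138,175),lidtop=(155,195,220,290)).items():print(n,(d[y0:y1,x0:x1]>40).sum())
print(arm.job_done())
E
```

```text
[[12.8 12.4]] [[16.6 12.1]]
oil 0
tape 0
grease 0
lidtop 20
the job is handed in; nothing more can be done
None
```

The job is handed in. The spanner is in the blue tray, all four switches are flat and upright in the case, and the lid looks shut in the last pictures. My last check of it was muddied because the pull read about 4 px off its first position, perhaps because the arm covered part of it. The top view shows the oil bottle, tape roll and grease jar unmoved, and it took about 59 s of the 208 s allowed.

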